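# Set up the sugar glass on a diner table

### The job

Pick up the delicate green glass gently, by no more than a light squeeze, and set it down softly in the middle of the saucer; then, with the scoop, tip all three sugar lumps into it without knocking the glass or fingering the sugar. Lay the empty scoop back down flat on the table, and leave the glass standing on its saucer and the other table things where they are.

Things in the scene. Friction and masses are not known exactly. Their poses are not given: they have to be found in the camera images.
- glass: the delicate sugar glass: empty straight green-tinted thin tumbler, 62 mm outside diameter, 85 mm tall, wall 3 mm, floor 6 mm thick. Origin: centre of its underside; z up. It breaks if the fingers press it with more than 80 N in all (both pads together: 40 N each), if it comes down on the saucer faster than 0.4 m/s (a drop of 8 mm), or if the scoop knocks it with over 15 N
- saucer: white china saucer, loose, 156 mm across, rim 18 mm high; flat well of 95 mm diameter, its floor 5 mm above the table. Origin: centre of its underside; z up
- scoop: aluminium shovel-shaped sugar scoop lying flat, 190 mm long, 110 g. Origin: centre of its pan's underside; z up, +x to the handle. Pan: x -45 to +45 mm, 40 mm wide (35 inside), floor 3 mm thick, side walls 26 mm high (16 in the front third), closed behind, open with no lip at the front, x = -45. Dark wooden handle: bar 14 x 14 mm, x 45 to 145 mm, its axis 29 mm above the underside
- scoop_grip (a point): middle of the scoop's handle, where it is best gripped: x 95 mm, z 29 mm in the scoop's frame; same axes as the scoop
- scoop_lip (a point): middle of the open front edge of the scoop's pan floor, where the sugar slides out: x -45 mm, z 3 mm in the scoop's frame
- lump1: brown sugar lump, 20 x 18 x 17 mm, lying in the scoop's pan at the start. Origin: centre of its underside as it first lies; slides on the pan at a slope of about 40 degrees
- lump2: brown sugar lump, 20 x 18 x 17 mm, lying in the scoop's pan at the start. Origin: centre of its underside as it first lies; slides on the pan at a slope of about 40 degrees
- lump3: brown sugar lump, 20 x 18 x 17 mm, lying in the scoop's pan at the start. Origin: centre of its underside as it first lies; slides on the pan at a slope of about 40 degrees
- mug: bystander: white coffee mug, 86 mm across and 95 mm tall, handle at its +y side. Origin: centre of its underside
- tumbler: bystander: plain clear water tumbler, 76 mm across and 130 mm tall. Origin: centre of its underside
- creamer1: bystander: sealed white creamer cup with a foil top, 46 mm across and 30 mm tall. Origin: centre of its underside
- creamer2: bystander: another such creamer cup. Origin: centre of its underside
- creamer3: bystander: another such creamer cup. Origin: centre of its underside
- shaker: bystander: salt shaker, 40 mm across and 82 mm tall, glass with a steel top. Origin: centre of its underside

How it is judged:
On the way, in this order (a step that is already met when the one before it is completed fails the run):
1. the glass stands upright in the middle of the saucer, let go (horizontal distance between glass and saucer below 0.015 m and z of glass in the frame of saucer between 0 and 0.012 m and angle between glass's own z axis and vertical below 0.1 rad and linear speed of glass below 0.02 m/s and contact force between the fingers and glass below 0.1 N), for 0.2 s.
2. all three lumps are in the glass (z of lump1 in the frame of glass between 0 and 0.08 m and horizontal distance between each of lump1, lump2, lump3 and glass below 0.031 m and z of lump2 in the frame of glass between 0 and 0.08 m and z of lump3 in the frame of glass between 0 and 0.08 m), for 0.2 s.
At the end, for the whole second after the job is handed in: The glass stands at rest and upright (within 0.1 rad) on the saucer's floor, its centre within 15 mm of the saucer's centre; all three lumps lie inside it; the scoop lies at rest, right way up and flat (within 0.1 rad) on the table (all of step 2 and horizontal distance between glass and saucer below 0.015 m and z of glass in the frame of saucer between 0 and 0.012 m and angle between each of glass, scoop's own z axis and vertical below 0.1 rad and linear speed of each of glass, scoop below 0.02 m/s and height (world z) of scoop below 0.006 m); the robot touches nothing.
It fails at once if the delicate glass is squeezed too hard (fingers press it with more than 80 N in all) (contact force between the fingers and glass above 80 N).
It fails at once if the glass is dropped or banged down on the saucer (moves faster than 0.4 m/s within 25 mm of the saucer's floor) (horizontal distance between glass and saucer below 0.06 m and z of glass in the frame of saucer below 0.03 m and linear speed of glass above 0.4 m/s).
It fails at once if the scoop knocks the glass (over 15 N) (contact force between scoop and glass above 15 N).
It fails at once if the fingers touch the sugar (over 0.5 N) (contact force between the fingers and lump1 above 0.5 N or contact force between the fingers and lump2 above 0.5 N or contact force between the fingers and lump3 above 0.5 N).
It fails at once if a bystander (mug, tumbler, creamer cup, shaker) is moved by more than 30 mm (distance of any of mug, tumbler, creamer1, creamer2, creamer3, shaker from where it was at the start of the episode above 0.03 m).
It also fails if it takes over 70 s, if anything falls off the work surface, if the arm or the gripper's body presses on something with over 40 N, if the wrist force passes 120 N, or if a joint passes its speed limit or range.

### The arm

A 6-joint arm with a two-finger parallel gripper is mounted at the origin on the work surface. World frame = base frame: x ahead of the robot, y to its left, z up, the work surface at z = 0. Lengths are in m, angles in rad, forces in N, time in s.
With the tool pointing down it reaches from about 0.275 to 0.85 m from the base axis. Payload 19 kg.
Tool frame: the origin (TCP) lies midway between the tips of the shut fingers; the grasp point (between the pads) lies 19 mm behind it; z points along the fingers, y is the line along which they close (so a half turn about z gives the same grasp; the last joint's range is limited). The gripper opens to 85 mm and grips with 20 to 120 N. Pads are 22 mm wide; open, the fingers measure 114 mm over their backs; the gripper's body (76 mm by 85 mm) begins 54 mm behind the grasp point. The pads swing forward as they close: fully open they stand 13 mm farther back than shut.
Start: joints at [1.07, 0.15, 1.437, -0, 1.554, -0.134], TCP at [0.206, 0.537, 0.231] pointing down, gripper open.
Joint ranges: [-2.8, 2.8], [-0.68, 2.1], [0.12, 2.68], [-1.39, 4.53], [0.16, 2.79], [-2.81, 2.81]. Speed limits (rad/s): [1.89, 1.89, 2.22, 3.01, 3.01, 3.01].

### API

Orientations are given as a 3x3 rotation matrix whose columns are the frame's x, y, z axes.
In Python, from cell import arm, vision, ticket gives the robot as it stands. The module is installed in compiled form; this text tells all that it offers.
- The arm moves only by the shell command python3 -m creep 'ROWS' [FORCE]. ROWS is JSON, one flat list of numbers, 7 for each row, row after row: the shift along the tool's x, y, z in cm, then the turn, a rotation vector about the tool's x, y, z in degrees, then the finger opening in cm, from 0 to 8.54. A call has 1 to 20 rows; each row is the pose to reach, as a shift and turn from the pose commanded when the call began, along the tool's axes at that moment; what a row does not reach only later rows make up. A row lasts 1/12 s, in which the tool goes at most 41.7 mm and 7.16 degrees, less where a joint would pass 70% of its speed; a pose out of reach is approached as far as the arm can. A call with a gripper value outside its range is refused whole. The fingers move at their own pace and stop on an object; FORCE is the grip in N (left out, the last holds). Time passes only in rows, so rows that repeat a pose let the fingers close. It gives the time, the measured TCP pose, the force, the opening and the grip force at its end, in the units of the state.
- arm.observe(): the state, without advancing time (a new reading comes with each control period).
- vision.grab_frame(name): name is "side" or "top" or "wrist"; returns a dict with "pixels" (420x560x3 uint8, blue, green, red), "depth" (420x560 float32, m along the optical axis (not along the pixel's ray), 0 where there is no reading), "intrinsics" (3x3 intrinsics, pixels), "origin" and "rotation" of the camera in the world. Camera axes: x right, y up, looking along -z (the intrinsics and any distortion apply to the point x, -y, -z); pixel columns grow to the right and rows downward; lengths in m; the calibration is good to about 2 mm. A picture is of the moment at which its call begins.
- ticket.hand_in(): hands the job in; it is judged then, once.
The state is a dict: "clock": time; "q": joint angles; "qd": joint speeds; "effort": joint torques, N m; "tcp_pos": TCP position; "eef_rot": TCP orientation; "wrist_force": force on the tool from outside, world axes, zero at the start; "moment": the same for the moment, N m; "grip_width": finger opening in m; "grasp_force": force on a finger pad.
Only numpy, scipy, OpenCV 4.12 (cv2) and the standard library are available. Lean on these libraries where they do the work, as an engineer would, in place of code of your own. Each camera call takes 0.05 s, during which the arm holds its last target. There are 200 camera calls.

## Working session

There is one attempt and no reset: what is moved stays moved. The work goes in short steps, Python scripts to look and compute and a shell command to move; the robot and the scene stay as the last step left them, time stands still between calls to the robot, and variables do not carry over. Pictures are saved under pics/ and viewed, at most 12 in all, crops included, and the job is handed in when it is done.

```bash
mkdir -p pics
cat > h.py <<'E'
import numpy as np, cv2
from cell import arm, vision, ticket
def grab(n,save=None):
    f=vision.grab_frame(n)
    if save: cv2.imwrite('pics/'+save,f['pixels'])
    return f
def ray(f,u,v):
    K=np.array(f['intrinsics']);R=np.array(f['rotation'])
    d=R@np.array([(u-K[0,2])/K[0,0],-(v-K[1,2])/K[1,1],-1.]);return np.array(f['origin']),d
def onz(f,u,v,z):
    o,d=ray(f,u,v);return o+d*(z-o[2])/d[2]
def pts(f):
    d=f['depth'];v,u=np.mgrid[:d.shape[0],:d.shape[1]]
    K=np.array(f['intrinsics'])
    c=np.stack([(u-K[0,2])/K[0,0]*d,-(v-K[1,2])/K[1,1]*d,-d],-1)
    return c@np.array(f['rotation']).T+np.array(f['origin'])
def tri(f1,p1,f2,p2):
    a,d=ray(f1,*p1);b,e=ray(f2,*p2)
    s=np.linalg.lstsq(np.stack([d,-e],1),b-a,rcond=None)[0]
    p,q=a+s[0]*d,b+s[1]*e;return (p+q)/2,np.linalg.norm(p-q)
E
python3 - <<'E'
from h import *
np.set_printoptions(precision=4,suppress=True)
ims=[]
for n in ['top','side','wrist']:
    f=grab(n,n+'0.png'); print(n,f['origin'],np.array(f['rotation']).round(3).tolist(),np.array(f['intrinsics']).tolist(),[k for k in f])
    import pickle; pickle.dump(f,open(n+'0.pkl','wb'))
print(arm.observe())
E
```

```text
top [0.4052 0.07   1.1692] [[-0.016, 0.99, -0.143], [-1.0, -0.015, 0.005], [0.003, 0.143, 0.99]] [[476.28729780121597, 0.0, 293.1149181422475], [0.0, 476.28729780121597, 208.96704565073298], [0.0, 0.0, 1.0]] ['pixels', 'depth', 'intrinsics', 'origin', 'rotation']
side [ 0.3826 -1.0609  0.731 ] [[0.982, 0.103, -0.161], [-0.191, 0.502, -0.844], [-0.006, 0.859, 0.512]] [[522.8227625524329, 0.0, 281.2914634423529], [0.0, 522.8227625524329, 217.6598883110884], [0.0, 0.0, 1.0]] ['pixels', 'depth', 'intrinsics', 'origin', 'rotation']
wrist [0.128  0.5656 0.3734] [[0.359, -0.882, -0.304], [0.933, 0.339, 0.117], [-0.0, -0.326, 0.945]] [[339.3517553639678, 0.0, 284.204097262112], [0.0, 339.3517553639678, 207.96406395877892], [0.0, 0.0, 1.0]] ['pixels', 'depth', 'intrinsics', 'origin', 'rotation']
{'clock': 0.15, 'q': array([ 1.07  ,  0.1508,  1.4379,  0.    ,  1.5538, -0.134 ]), 'qd': array([ 0.0002, -0.0002, -0.002 ,  0.0018,  0.0014,  0.001 ]), 'effort': array([  0.0053, -71.3376, -57.1043,   0.0003,   0.0073,   0.    ]), 'tcp_pos': array([0.2061, 0.5366, 0.2308]), 'eef_rot': array([[-0.9335,  0.3587, -0.0004],
       [ 0.3587,  0.9335, -0.0008],
       [ 0.0001, -0.0009, -1.    ]]), 'wrist_force': array([ 0.0026, -0.362 ,  0.1109]), 'moment': array([-0.0027,  0.0353,  0.0142]), 'grasp_force': 0.0, 'grip_width': 0.08531498115107816}
```

View pics/top0.png

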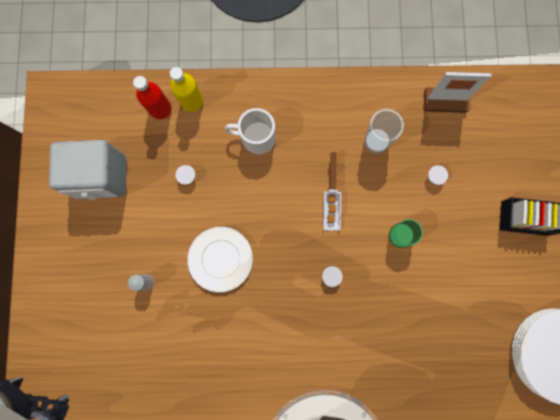

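View pics/side0.png

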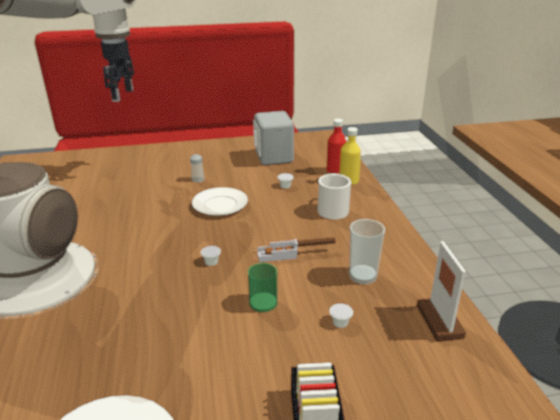

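The top view shows the green glass at (405,234), the saucer at (220,260), the scoop pan at (332,210) with its handle up to (333,155), and creamers at (332,277), (185,175) and (438,175). The side view shows the glass at (263,287), the saucer at (220,203) and the scoop at (295,246).

```bash
cat > m.py <<'E'
from h import *
import pickle
np.set_printoptions(precision=4,suppress=True)
T,S=[pickle.load(open(n+'0.pkl','rb')) for n in('top','side')]
def hsv(f): return cv2.cvtColor(f['pixels'],cv2.COLOR_BGR2HSV)
def comp(m,near):
    n,l,st,c=cv2.connectedComponentsWithStats(m.astype(np.uint8))
    k=1+np.argmin([np.hypot(*(c[i]-near))+ (1e3 if st[i,4]<30 else 0) for i in range(1,n)])
    return l==k,st[k],c[k]
PT,PS=pts(T),pts(S)
for f,P,nr,n in((T,PT,(405,234),'top'),(S,PS,(263,287),'side')):
    h=hsv(f);m,st,c=comp((h[...,0]>45)&(h[...,0]<95)&(h[...,1]>80),nr)
    p=P[m&(f['depth']>0)];print('glass',n,st,c,p.min(0),p.max(0),np.percentile(p[:,2],[5,50,95]))
    top=p[p[:,2]>0.075];print(' rim pts',len(top),top.min(0) if len(top) else 0,top.max(0) if len(top) else 0)
# saucer
for f,P,nr,n in((T,PT,(220,260),'top'),(S,PS,(220,203),'side')):
    h=hsv(f);m,st,c=comp((h[...,1]<70)&(h[...,2]>120),nr)
    cn=max(cv2.findContours(m.astype(np.uint8),0,1)[0],key=cv2.contourArea)
    (e,ax,an)=cv2.fitEllipse(cn)
    p=P[m&(f['depth']>0)];print('saucer',n,st,e,ax,onz(f,*e,.018),p.min(0),p.max(0),np.median(p,0),'ext mid',(np.percentile(p,1,axis=0)+np.percentile(p,99,axis=0))/2)
    w=p[np.hypot(*(p[:,:2]-onz(f,*e,.018)[:2]).T)<.035];print(' well z',np.median(w[:,2]))
# scoop: points above table around
for f,P,n in((T,PT,'top'),(S,PS,'side')):
    h=hsv(f)
    box=(P[...,0]>.3)&(P[...,0]<.62)&(abs(P[...,1]+.01)<.05)&(P[...,2]>.012)&(P[...,2]<.06)&(f['depth']>0)
    p=P[box];print('scoop',n,len(p),p.min(0),p.max(0))
    hd=p[(p[:,2]>.026)]
    for x0 in np.arange(.34,.6,.02):
        q=p[(p[:,0]>=x0)&(p[:,0]<x0+.02)]
        if len(q): print('  %.2f'%x0,len(q),q[:,1].min(),q[:,1].max(),np.median(q[:,1]),np.median(q[:,2]),q[:,2].max())
# all else from top
b=(PT[...,2]>.02)&(PT[...,2]<.2)
n,l,st,c=cv2.connectedComponentsWithStats(b.astype(np.uint8))
for i in range(1,n):
    if st[i,4]>60:
        p=PT[l==i];print('obj',c[i],(np.percentile(p,3,axis=0)+np.percentile(p,97,axis=0))/2,'zmax',p[:,2].max())
for nme,i in(('top',T),('side',S)):
    c=(300,170) if nme=='top' else (240,220); 
    cv2.imwrite(f'pics/{nme}_crop.png',cv2.resize(i['pixels'][c[1]-30:c[1]+110,c[0]-20:c[0]+150] if nme=='top' else i['pixels'][c[1]:c[1]+100,c[0]:c[0]+120],None,fx=4.5,fy=4.5,interpolation=2))
E
python3 m.py
```

```text
glass top [390 220  32  27 677] [405.4609 233.3146] [ 0.4755 -0.2293  0.0005] [ 0.5352 -0.1691  0.0906] [0.0037 0.0292 0.0846]
 rim pts 99 [ 0.4758 -0.2293  0.0751] [ 0.5333 -0.1692  0.0906]
glass side [ 249  264   28   48 1178] [262.3905 286.9626] [ 0.477  -0.2345  0.0006] [ 0.5346 -0.1669  0.0871] [0.0098 0.0559 0.0829]
 rim pts 223 [ 0.477  -0.2326  0.0751] [ 0.5345 -0.1669  0.0871]
saucer top [ 187  227   66   66 3432] (219.61651611328125, 259.2161560058594) (64.38257598876953, 66.04378509521484) [0.4527 0.2428 0.018 ] [ 0.3745  0.1648 -0.0054] [0.5327 0.3257 0.0255] [0.4532 0.244  0.0103] ext mid [0.4538 0.2439 0.0098]
 well z 0.005204509246095057
saucer side [ 192  187   56   29 1276] (219.2991180419922, 200.85208129882812) (27.724451065063477, 55.769935607910156) [0.4534 0.2394 0.018 ] [ 0.3764  0.1629 -0.0034] [0.5369 0.3634 0.0226] [0.4541 0.2563 0.0099] ext mid [0.4547 0.2637 0.0097]
 well z 0.0054907567279391944
scoop top 628 [ 0.3873 -0.051   0.0121] [ 0.6197 -0.0039  0.0423]
  0.38 74 -0.04420766384946449 -0.006278691156770988 -0.025060219516327552 0.030938575722819217 0
[... 1991 characters left out ...]
351 0.09  ] zmax 0.14757902836496228
obj [332.9387 177.8484] [ 0.6354 -0.0317  0.0317] zmax 0.042318311841640366
obj [185.2362 173.786 ] [0.6608 0.3263 0.0314] zmax 0.0374175776250838
obj [438.0549 174.0659] [ 0.6511 -0.2915  0.0304] zmax 0.03554485188805634
obj [531.5667 215.2788] [ 0.5438 -0.4992  0.0557] zmax 0.0893415319864248
obj [406.9436 232.1964] [ 0.5059 -0.1991  0.0556] zmax 0.09064730992224934
obj [332.2552 275.6241] [ 0.4096 -0.0255  0.0305] zmax 0.03734958224910989
obj [139.621  281.6656] [0.403  0.4212 0.0546] zmax 0.0858846471282928
obj [540.6776 353.2979] [ 0.2263 -0.4927  0.0427] zmax 0.06103267806101753
obj [327.621  417.5161] [0.1062 0.0001 0.0942] zmax 0.17118279004007275
```

```bash
python3 -m creep '[-54.3,-58.0,4.1,0,0,-21,8.5,-54.3,-58.0,4.1,0,0,-21,8.5,-54.3,-58.0,4.1,0,0,-21,8.5,-54.3,-58.0,4.1,0,0,-21,8.5,-54.3,-58.0,4.1,0,0,-21,8.5,-54.3,-58.0,4.1,0,0,-21,8.5,-54.3,-58.0,4.1,0,0,-21,8.5,-54.3,-58.0,4.1,0,0,-21,8.5,-54.3,-58.0,4.1,0,0,-21,8.5,-54.3,-58.0,4.1,0,0,-21,8.5,-54.3,-58.0,4.1,0,0,-21,8.5,-54.3,-58.0,4.1,0,0,-21,8.5,-54.3,-58.0,4.1,0,0,-21,8.5,-54.3,-58.0,4.1,0,0,-21,8.5,-54.3,-58.0,4.1,0,0,-21,8.5,-54.3,-58.0,4.1,0,0,-21,8.5,-54.3,-58.0,4.1,0,0,-21,8.5,-54.3,-58.0,4.1,0,0,-21,8.5,-54.3,-58.0,4.1,0,0,-21,8.5,-54.3,-58.0,4.1,0,0,-21,8.5]' 20
python3 - <<'E'
from h import *
print(arm.observe())
E
```

```text
clock: 1.82
tcp_pos: [0.5059, -0.204, 0.1892]
eef_rot: [[-1.0, 0.003, -0.001], [0.003, 1.0, -0.0], [0.001, -0.0, -1.0]]
wrist_force: [1.1, 0.0, -0.2]
grip_width: 0.0849
grasp_force: 0.0
{'clock': 1.8167, 'q': array([-5.24021531e-01,  1.07522663e-01,  1.57096283e+00, -9.40932431e-04,
        1.46374093e+00, -2.09178633e+00]), 'qd': array([-0.1360644 ,  0.18534335, -0.18625365,  0.01520469,  0.02501134,
       -0.12848969]), 'effort': array([ 4.78133443e-03, -6.71583366e+01, -5.60359561e+01, -2.39357958e-02,
       -1.50313145e-01, -6.89433943e-01]), 'tcp_pos': array([ 0.50586609, -0.20399295,  0.1891648 ]), 'eef_rot': array([[-9.99995189e-01,  2.93043298e-03, -1.01679631e-03],
       [ 2.93093533e-03,  9.99995583e-01, -4.92917812e-04],
       [ 1.01534736e-03, -4.95895605e-04, -9.99999362e-01]]), 'wrist_force': array([ 1.08807467,  0.00720534, -0.20705182]), 'moment': array([-0.00328823, -0.01125379,  0.03459917]), 'grasp_force': 0.0, 'grip_width': 0.0848616171031707}
```

```bash
python3 -m creep '[0,0,2,0,0,0,8.5,0,0,5,0,0,0,8.5,0,0,8,0,0,0,8.5,0,0,11,0,0,0,8.5,0,0,13,0,0,0,8.5,0,0,15,0,0,0,8.5,0,0,16,0,0,0,8.5,0,0,16,0,0,0,8.5,0,0,16,0,0,0,8.5]' 20
python3 - <<'E'
from h import *
f=grab('side');cv2.imwrite('pics/s1.png',cv2.resize(f['pixels'][180:340,160:360],None,fx=3,fy=3))
E
```

```text
clock: 2.57
tcp_pos: [0.5052, -0.1994, 0.0307]
eef_rot: [[-1.0, 0.0, -0.0], [0.0, 1.0, 0.0], [0.0, 0.0, -1.0]]
wrist_force: [0.6, 0.1, 0.8]
grip_width: 0.0851
grasp_force: 0.0
```

View pics/s1.png

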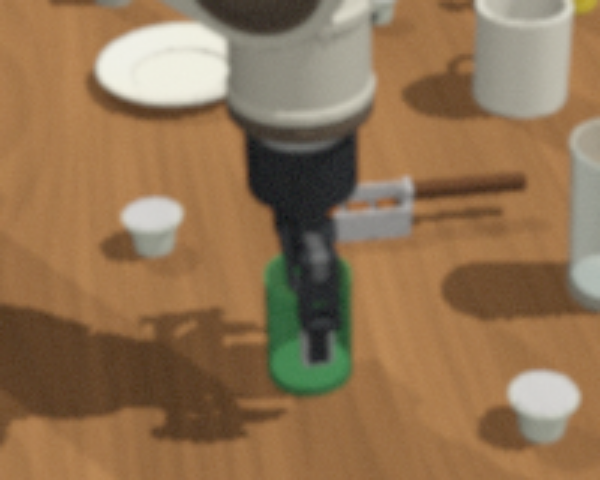

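The near finger stands in front of the middle of the glass (about (315,340) in the crop), clear of the wall and well aligned. I'll close lightly.

```bash
python3 -m creep '[0,0,0,0,0,0,7.5,0,0,0,0,0,0,7.0,0,0,0,0,0,0,6.7,0,0,0,0,0,0,6.5,0,0,0,0,0,0,6.3,0,0,0,0,0,0,6.1,0,0,0,0,0,0,5.9,0,0,0,0,0,0,5.7,0,0,0,0,0,0,5.5,0,0,0,0,0,0,5.5,0,0,0,0,0,0,5.5]' 20
```

```text
clock: 3.53
tcp_pos: [0.5053, -0.1996, 0.0308]
eef_rot: [[-1.0, 0.0, 0.001], [0.0, 1.0, -0.001], [-0.001, -0.001, -1.0]]
wrist_force: [-0.8, 0.9, 6.7]
grip_width: 0.0607
grasp_force: 13.3
```

```bash
python3 -m creep '[0,0,-0.3,0,0,0,5.5,0,0,-1,0,0,0,5.5,0,0,-2,0,0,0,5.5,0,0,-3.5,0,0,0,5.5,0,0,-5,0,0,0,5.5,0,0,-6.5,0,0,0,5.5,0,0,-8,0,0,0,5.5,0,0,-9.5,0,0,0,5.5,0,0,-10.5,0,0,0,5.5,0,0,-11,0,0,0,5.5,0,0,-11,0,0,0,5.5]' 20
python3 - <<'E'
from h import *
f=grab('side');P=pts(f);h=cv2.cvtColor(f['pixels'],cv2.COLOR_BGR2HSV)
m=(h[...,0]>45)&(h[...,0]<95)&(h[...,1]>80)&(f['depth']>0)&(abs(P[...,0]-.505)<.06)&(abs(P[...,1]+.2)<.06)
p=P[m];print(len(p),np.percentile(p,[1,50,99],axis=0).round(4))
E
```

```text
clock: 4.45
tcp_pos: [0.5054, -0.1996, 0.1416]
eef_rot: [[-1.0, 0.0, 0.002], [0.0, 1.0, -0.001], [-0.002, -0.001, -1.0]]
wrist_force: [-0.1, -0.6, -1.5]
grip_width: 0.0603
grasp_force: 15.6
759 [[ 0.4776 -0.2365  0.1154]
 [ 0.4929 -0.2216  0.1527]
 [ 0.5333 -0.1723  0.2124]]
```

```bash
python3 -m creep '[0,0.5,0,0,0,0,5.5,0.2,2,0,0,0,0,5.5,0.5,4,0,0,0,0,5.5,0.8,7,0,0,0,0,5.5,1.2,10,0,0,0,0,5.5,1.6,13,0,0,0,0,5.5,2,16.5,0,0,0,0,5.5,2.4,20,0,0,0,0,5.5,2.8,23.5,0,0,0,0,5.5,3.2,27,0,0,0,0,5.5,3.6,30.5,0,0,0,0,5.5,4,34,0,0,0,0,5.5,4.4,37,0,0,0,0,5.5,4.7,40,0,0,0,0,5.5,5,42,0,0,0,0,5.5,5.1,43.3,0,0,0,0,5.5,5.2,44,0,0,0,0,5.5,5.2,44.2,0,0,0,0,5.5,5.2,44.2,0,0,0,0,5.5,5.2,44.2,0,0,0,0,5.5]' 20
python3 - <<'E'
from h import *
T=grab('top');S=grab('side','s2.png')
for f in(T,S):
    P=pts(f);h=cv2.cvtColor(f['pixels'],cv2.COLOR_BGR2HSV)
    m=(h[...,0]>45)&(h[...,0]<95)&(h[...,1]>80)&(f['depth']>0)
    p=P[m];print(len(p),np.percentile(p,[1,50,99],axis=0).round(4))
    z=p[:,2]
    v,u=np.nonzero(m);print('px bbox',u.min(),u.max(),v.min(),v.max())
f=grab('wrist','w2.png')
E
```

```text
clock: 6.17
tcp_pos: [0.4531, 0.2421, 0.1401]
eef_rot: [[-1.0, 0.001, -0.0], [0.001, 1.0, -0.0], [0.0, -0.0, -1.0]]
wrist_force: [-0.2, -0.7, -1.9]
grip_width: 0.0604
grasp_force: 15.7Traceback (most recent call last):
  File "<stdin>", line 6, in <module>
    return _quantile_unchecked(
        a, q, axis, out, overwrite_input, method, keepdims, weights)
    return _ureduce(a,
                    func=_quantile_ureduce_func,
    ...<5 lines>...
                    overwrite_input=overwrite_input,
                    method=method)
    r = func(a, **kwargs)
    result = _quantile(arr,
                       quantiles=q,
    ...<2 lines>...
                       out=out,
                       weights=wgt)
    slices_having_nans = np.isnan(arr[-1, ...])
                                  ~~~^^^^^^^^^
IndexError: index -1 is out of bounds for axis 0 with size 0
```

View pics/s2.png

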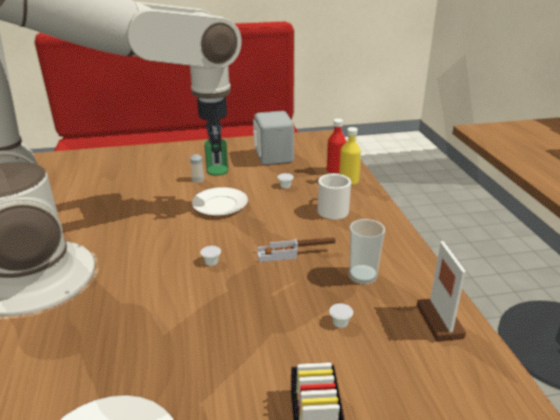

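The glass hangs upright at (217,157) over the saucer at (220,203), and the top view is blocked by the arm. I'll lower it slowly.

```bash
python3 -m creep '[0,0,1,0,0,0,5.5,0,0,2.5,0,0,0,5.5,0,0,4,0,0,0,5.5,0,0,5.5,0,0,0,5.5,0,0,7,0,0,0,5.5,0,0,8,0,0,0,5.5,0,0,8.6,0,0,0,5.5,0,0,9,0,0,0,5.5,0,0,9.3,0,0,0,5.5,0,0,9.6,0,0,0,5.5,0,0,9.8,0,0,0,5.5,0,0,10,0,0,0,5.5,0,0,10.1,0,0,0,5.5,0,0,10.2,0,0,0,5.5,0,0,10.2,0,0,0,5.5,0,0,10.2,0,0,0,5.5]' 20
python3 - <<'E'
from h import *
S=grab('side');P=pts(S);h=cv2.cvtColor(S['pixels'],cv2.COLOR_BGR2HSV)
m=(h[...,0]>45)&(h[...,0]<95)&(h[...,1]>60)
v,u=np.nonzero(m);print('px bbox',u.min(),u.max(),v.min(),v.max())
p=P[m&(S['depth']>0)];print(np.percentile(p,[1,50,99],axis=0).round(4))
for z in(.005,.01):print(onz(S,(u.min()+u.max())/2,v.max()+.5,z))
E
```

```text
clock: 7.6
tcp_pos: [0.4533, 0.2426, 0.0384]
eef_rot: [[-1.0, 0.0, 0.0], [0.0, 1.0, -0.0], [-0.0, -0.0, -1.0]]
wrist_force: [0.2, 0.4, -0.7]
grip_width: 0.0608
grasp_force: 15.7
px bbox 208 340 161 416
[[0.4267 0.1753 0.0117]
 [0.4504 0.2191 0.0541]
 [0.4805 0.269  0.1142]]
[ 0.47630464 -0.49352449  0.005     ]
[ 0.47565928 -0.49743147  0.01      ]
```

```bash
python3 -m creep '[0,0,0.1,0,0,0,5.5,0,0,0.2,0,0,0,5.5,0,0,0.2,0,0,0,5.5]' 20; python3 -m creep '[0,0,0.1,0,0,0,5.5,0,0,0.1,0,0,0,5.5]' 20
```

```text
clock: 7.9
tcp_pos: [0.4531, 0.2426, 0.0361]
eef_rot: [[-1.0, 0.0, -0.0], [0.0, 1.0, -0.0], [0.0, -0.0, -1.0]]
wrist_force: [-0.8, -0.0, -1.1]
grip_width: 0.0606
grasp_force: 15.7
clock: 8.07
tcp_pos: [0.4534, 0.2427, 0.0357]
eef_rot: [[-1.0, 0.0, 0.0], [0.0, 1.0, 0.0], [-0.0, 0.0, -1.0]]
wrist_force: [-2.3, 0.2, 5.3]
grip_width: 0.0605
grasp_force: 13.7
```

Contact felt. I'll release.

```bash
python3 -m creep '[0,0,0,0,0,0,6.3,0,0,0,0,0,0,6.8,0,0,0,0,0,0,7.5,0,0,0,0,0,0,8.5,0,0,0,0,0,0,8.5,0,0,0,0,0,0,8.5,0,0,0,0,0,0,8.5]' 20;  python3 -m creep '[0,0,-1,0,0,0,8.5,0,0,-3,0,0,0,8.5,0,0,-6,0,0,0,8.5,0,0,-9.5,0,0,0,8.5,0,0,-13,0,0,0,8.5,0,0,-15,0,0,0,8.5,0,0,-15,0,0,0,8.5]' 20
python3 - <<'E'
from h import *
f=grab('wrist','w3.png')
E
```

```text
clock: 8.65
tcp_pos: [0.4532, 0.2426, 0.0352]
eef_rot: [[-1.0, 0.0, -0.0], [0.0, 1.0, -0.0], [0.0, -0.0, -1.0]]
wrist_force: [-1.0, 0.0, -0.1]
grip_width: 0.0847
grasp_force: 0.0
clock: 9.23
tcp_pos: [0.4547, 0.2431, 0.1909]
eef_rot: [[-1.0, 0.0, 0.007], [0.0, 1.0, 0.002], [-0.007, 0.002, -1.0]]
wrist_force: [0.8, 0.2, 1.2]
grip_width: 0.0852
grasp_force: 0.0
```

View pics/w3.png

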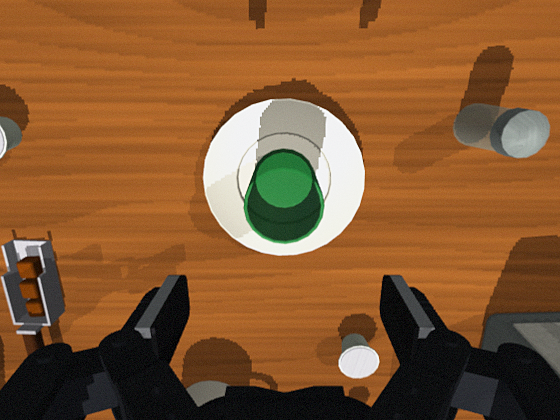

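The wrist view shows the glass upright in the middle of the saucer (about (285,178) inside the rim at (284,177)). The scoop, lumps in its pan, is at (30,285). Now over to the scoop handle.

```bash
python3 -m creep '[-2,-3,0,0,0,0,8.5,-4,-6.5,0,0,0,0,8.5,-6,-10,0,0,0,0,8.5,-8,-13.5,0,0,0,0,8.5,-10,-17,0,0,0,0,8.5,-12.5,-20.5,0,0,0,0,8.5,-15,-24,0,0,0,0,8.5,-16.5,-27,0,0,0,0,8.5,-16.5,-27.3,0,0,0,0,8.5,-16.5,-27.3,0,0,0,0,8.5,-16.5,-27.3,0,0,0,0,8.5]' 20
cat > sc.py <<'E'
from h import *
import pickle
np.set_printoptions(precision=4,suppress=True)
f=grab('wrist','w4.png');pickle.dump(f,open('w4.pkl','wb'));T=grab('top');pickle.dump(T,open('top1.pkl','wb'))
P=pts(f);d=f['depth']
b=(d>0)&(P[...,0]>.5)&(P[...,0]<.73)&(abs(P[...,1]+.03)<.05)&(P[...,2]>.010)&(P[...,2]<.06)
p=P[b];print(len(p),p.min(0),p.max(0))
for x0 in np.arange(.51,.73,.01):
    q=p[(p[:,0]>=x0)&(p[:,0]<x0+.01)]
    if len(q):print('%.2f'%x0,len(q),np.percentile(q[:,1],[1,50,99]),np.percentile(q[:,2],[5,50,95]))
E
python3 sc.py
```

```text
clock: 10.2
tcp_pos: [0.6176, -0.0303, 0.1844]
eef_rot: [[-1.0, 0.001, -0.002], [0.001, 1.0, 0.0], [0.002, 0.0, -1.0]]
wrist_force: [-0.2, 0.6, 0.9]
grip_width: 0.0847
grasp_force: 0.0
3842 [ 0.5223 -0.0527  0.01  ] [ 0.712  -0.0097  0.0384]
0.52 54 [-0.0488 -0.0469 -0.0099] [0.0149 0.0158 0.0171]
0.53 95 [-0.0498 -0.028  -0.0098] [0.0131 0.0159 0.0176]
0.54 322 [-0.05   -0.0289 -0.0104] [0.0151 0.0192 0.0209]
0.55 308 [-0.0505 -0.0289 -0.0108] [0.0161 0.0198 0.0263]
0.56 237 [-0.0507 -0.0324 -0.0115] [0.0161 0.0198 0.0267]
0.57 313 [-0.051  -0.0324 -0.0114] [0.0169 0.02   0.0262]
0.58 226 [-0.0512 -0.0316 -0.0119] [0.0119 0.0194 0.0266]
0.59 284 [-0.0514 -0.0316 -0.0127] [0.018  0.0201 0.0264]
0.60 262 [-0.0525 -0.0334 -0.0126] [0.0154 0.0201 0.0264]
0.61 442 [-0.0508 -0.0316 -0.0142] [0.0131 0.0269 0.0366]
0.62 158 [-0.0398 -0.0334 -0.0262] [0.0332 0.0354 0.0371]
0.63 159 [-0.0399 -0.0335 -0.0271] [0.0331 0.0355 0.0369]
0.64 155 [-0.041  -0.0344 -0.027 ] [0.0325 0.0356 0.0368]
0.65 150 [-0.0411 -0.0345 -0.0279] [0.0327 0.0354 0.037 ]
0.66 137 [-0.0411 -0.0345 -0.0279] [0.0334 0.0355 0.0368]
0.67 140 [-0.0423 -0.0355 -0.0288] [0.0328 0.0354 0.0368]
0.68 141 [-0.0424 -0.0356 -0.0288] [0.0325 0.0355 0.0368]
0.69 125 [-0.0425 -0.0365 -0.0298] [0.0337 0.0355 0.0367]
0.70 120 [-0.0425 -0.0357 -0.0298] [0.033  0.0355 0.0368]
0.71 14 [-0.0425 -0.0367 -0.032 ] [0.0324 0.0347 0.0355]
```

View pics/w4.png

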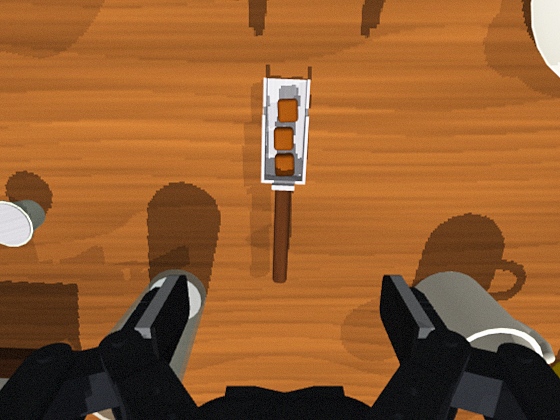

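The wrist view shows the pan at (286,130) with three lumps in it, and the handle from (283,190) to (281,280), free on both sides. Its top measures z 0.0355, as it must, and the length is 190 mm.

```bash
python3 -m creep '[-2,-0.2,1,0,0,2.4,6,-4.4,-0.4,3,0,0,2.4,5,-4.4,-0.4,6,0,0,2.4,5,-4.4,-0.4,9,0,0,2.4,5,-4.4,-0.4,12,0,0,2.4,5,-4.4,-0.4,15,0,0,2.4,5,-4.4,-0.4,16.5,0,0,2.4,5,-4.4,-0.4,17.2,0,0,2.4,5,-4.4,-0.4,17.5,0,0,2.4,5,-4.4,-0.4,17.5,0,0,2.4,5,-4.4,-0.4,17.5,0,0,2.4,5]' 20; python3 -m creep '[0,0,0,0,0,0,4,0,0,0,0,0,0,3,0,0,0,0,0,0,2,0,0,0,0,0,0,1.5,0,0,0,0,0,0,1,0,0,0,0,0,0,0.8,0,0,0,0,0,0,0.8,0,0,0,0,0,0,0.8,0,0,0,0,0,0,0.8]' 60
```

```text
clock: 11.22
tcp_pos: [0.6628, -0.0342, 0.0118]
eef_rot: [[-0.999, 0.042, 0.002], [0.042, 0.999, -0.0], [-0.002, -0.0, -1.0]]
wrist_force: [0.2, 0.0, 0.4]
grip_width: 0.0503
grasp_force: 0.0
clock: 11.97
tcp_pos: [0.6624, -0.0345, 0.0105]
eef_rot: [[-0.999, 0.042, 0.001], [0.042, 0.999, -0.0], [-0.001, -0.0, -1.0]]
wrist_force: [1.6, 1.2, 4.4]
grip_width: 0.0131
grasp_force: 58.9
```

```bash
python3 -m creep '[0,0,0,0,0,0,0.8,0,0,-0.3,0,0,0,0.8,0,0,-0.8,0,0,0,0.8,0,0,-1.5,0,0,0,0.8,0,0,-2.5,0,0,0,0.8,0,0,-3.7,0,0,0,0.8,0,0,-5,0,0,0,0.8,0,0,-6.3,0,0,0,0.8,0,0,-7.5,0,0,0,0.8,0,0,-8.5,0,0,0,0.8,0,0,-9.3,0,0,0,0.8,0,0,-9.8,0,0,0,0.8,0,0,-10,0,0,0,0.8,0,0,-10,0,0,0,0.8]' 110
cat > chk.py <<'E'
from h import *
import sys
np.set_printoptions(precision=4,suppress=True)
f=grab('wrist',sys.argv[1]);o=arm.observe();R=o['eef_rot'];P=(pts(f)-o['tcp_pos'])@R
b=(f['depth']>0)&(P[...,0]>.02)&(P[...,0]<.17)&(abs(P[...,1])<.035)&(P[...,2]>-.04)&(P[...,2]<.02)
p=P[b];print('tool frame',len(p),p.min(0),p.max(0),o['grip_width'],o['grasp_force'])
for x0 in np.arange(.02,.15,.01):
    q=p[(p[:,0]>=x0)&(p[:,0]<x0+.01)]
    if len(q):print('%.2f'%x0,len(q),np.percentile(q[:,1],[1,50,99]),np.percentile(q[:,2],[2,50,98]))
E
python3 chk.py w5.png
```

```text
clock: 13.13
tcp_pos: [0.6622, -0.0345, 0.1105]
eef_rot: [[-0.999, 0.042, 0.0], [0.042, 0.999, -0.0], [-0.0, -0.0, -1.0]]
wrist_force: [1.0, 0.6, -1.3]
grip_width: 0.0121
grasp_force: 107.6
tool frame 23666 [ 0.02   -0.0211 -0.0282] [0.1173 0.0193 0.0102] 0.012329607701707313 107.60627746582031
0.02 827 [-0.008  -0.001   0.0058] [-0.0262 -0.025  -0.0214]
0.03 878 [-0.0079 -0.0013  0.0056] [-0.0264 -0.0249 -0.0218]
0.04 1619 [-0.018 -0.001  0.016] [-0.0264 -0.0247 -0.0146]
0.05 3186 [-0.0205 -0.0013  0.0185] [-0.0161 -0.0082  0.0086]
0.06 2669 [-0.0207 -0.0009  0.0185] [-0.016  -0.0086  0.0087]
0.07 2893 [-0.0206 -0.0009  0.0186] [-0.0159  0.0026  0.009 ]
0.08 3054 [-0.0206 -0.0009  0.0186] [-0.0158 -0.0085  0.0089]
0.09 3073 [-0.0206 -0.0009  0.0187] [-0.0158 -0.0075  0.009 ]
0.10 3794 [-0.0205 -0.0003  0.0186] [-0.0157 -0.0041  0.0091]
0.11 1673 [-0.0202 -0.0027  0.0185] [-0.01    0.0043  0.0092]
```

```bash
python3 -m creep '[0,0.3,-0.5,0,0,0,0.8,0.2,1,-1.2,0,0,0,0.8,0.5,2,-2,0,0,0,0.8,1,3.5,-2.7,0,0,0,0.8,1.5,5.2,-3,0,0,0,0.8,2,7.2,-3,0,0,0,0.8,2.5,9.2,-3,0,0,0,0.8,3,11.2,-3,0,0,0,0.8,3.5,13.2,-3,0,0,0,0.8,4,15.2,-3,0,0,0,0.8,4.5,17.2,-3,0,0,0,0.8,5,19.2,-3,0,0,0,0.8,5.4,21.2,-3,0,0,0,0.8,5.8,23,-3,0,0,0,0.8,6.1,24.5,-3,0,0,0,0.8,6.4,25.6,-3,0,0,0,0.8,6.5,26.3,-3,0,0,0,0.8,6.6,26.7,-3,0,0,0,0.8,6.6,26.9,-3,0,0,0,0.8,6.6,26.9,-3,0,0,0,0.8]' 110
cat > gl.py <<'E'
from h import *
import sys
np.set_printoptions(precision=4,suppress=True)
S=grab('side',sys.argv[1]);T=grab('top')
for f in(T,S):
    P=pts(f);h=cv2.cvtColor(f['pixels'],cv2.COLOR_BGR2HSV)
    m=(h[...,0]>45)&(h[...,0]<95)&(h[...,1]>60)&(f['depth']>0)&(P[...,1]>.15)&(P[...,1]<.33)
    p=P[m]
    if len(p):
        print('green',len(p),np.percentile(p,[1,50,99],axis=0))
        q=p[p[:,2]>.08]
        if len(q):print(' rim',q.min(0),q.max(0))
    m=(abs(P[...,1]-.235)<.04)&(P[...,0]>.44)&(P[...,0]<.6)&(P[...,2]>.098)&(P[...,2]<.18)&(f['depth']>0)
    p=P[m]
    if len(p):
        print('scoop',len(p),np.percentile(p,[1,50,99],axis=0))
cv2.imwrite('pics/'+sys.argv[1],cv2.resize(S['pixels'][60:230,120:350],None,fx=3,fy=3))
E
python3 gl.py s6.png
```

```text
clock: 14.85
tcp_pos: [0.6076, 0.237, 0.1403]
eef_rot: [[-0.999, 0.042, -0.0], [0.042, 0.999, -0.0], [0.0, -0.0, -1.0]]
wrist_force: [-0.1, 0.1, -0.6]
grip_width: 0.0122
grasp_force: 107.7
scoop 507 [[0.5188 0.2178 0.1292]
 [0.5471 0.2375 0.1496]
 [0.5967 0.2582 0.1681]]
green 655 [[0.4264 0.2086 0.0094]
 [0.4532 0.2187 0.0607]
 [0.4799 0.275  0.0904]]
 rim [0.4263 0.2067 0.0802] [0.5762 0.2769 0.3091]
scoop 575 [[0.4699 0.2156 0.1296]
 [0.5266 0.2279 0.147 ]
 [0.5987 0.2665 0.1704]]
```

View pics/s6.png

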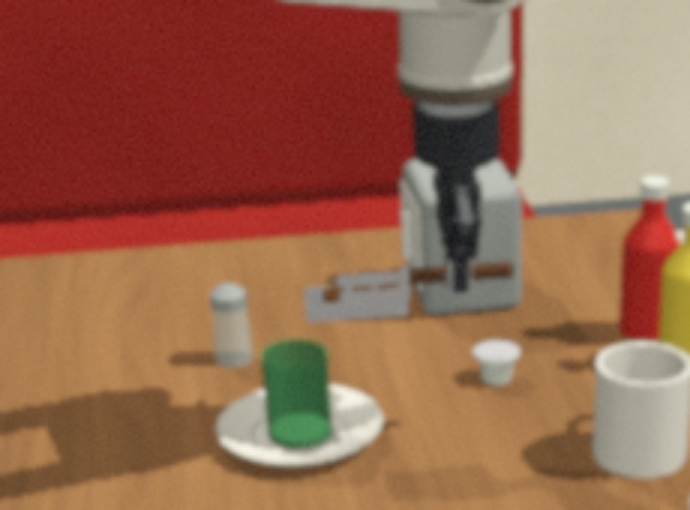

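The glass stands upright on its saucer at (298,400) in the crop, with the scoop level above and behind it and its lip at (308,300). The side view puts the glass centre at x 0.453 and the lip at 0.469. I'll tilt about the lip to 36° while lowering.

```bash
python3 -m creep '[0.06,0,-0.5,0,-3,0,0.8,0.16,0,-1,0,-6,0,0.8,0.3,0,-1.5,0,-9,0,0.8,0.5,0,-2,0,-12,0,0.8,0.7,0,-2.5,0,-15,0,0.8,0.9,0,-2.95,0,-18,0,0.8,1.2,0,-3.4,0,-21,0,0.8,1.55,0,-3.85,0,-24,0,0.8,1.9,0,-4.25,0,-27,0,0.8,2.3,0,-4.65,0,-30,0,0.8,2.7,0,-5.05,0,-33,0,0.8,3.15,0,-5.4,0,-36,0,0.8,3.15,0,-5.4,0,-36,0,0.8,3.15,0,-5.4,0,-36,0,0.8]' 110
python3 - <<'E'
from h import *
np.set_printoptions(precision=4,suppress=True)
o=arm.observe();print(o['q'],'lip',o['tcp_pos']+o['eef_rot']@np.array([.14,-.001,.008]))
E
python3 gl.py s7.png
```

```text
clock: 16.12
tcp_pos: [0.5757, 0.2381, 0.1944]
eef_rot: [[-0.809, 0.042, 0.586], [0.034, 0.999, -0.025], [-0.587, -0.0, -0.81]]
wrist_force: [-0.3, 0.4, -0.8]
grip_width: 0.012
grasp_force: 107.7
[ 0.3985 -0.0386  1.839  -0.3591  0.7938 -0.9488] lip [0.4672 0.2416 0.1058]
green 123 [[0.431  0.1721 0.0074]
 [0.4581 0.2177 0.0511]
 [0.4752 0.2382 0.43  ]]
 rim [0.4267 0.1694 0.0804] [0.4748 0.2227 0.4305]
scoop 106 [[0.4622 0.2195 0.108 ]
 [0.4912 0.2218 0.1316]
 [0.517  0.231  0.1632]]
green 585 [[0.4269 0.2094 0.0103]
 [0.4529 0.218  0.0579]
 [0.4795 0.2727 0.0909]]
 rim [0.4263 0.2092 0.0801] [0.4801 0.2725 0.0929]
scoop 470 [[0.4442 0.2173 0.0995]
 [0.4988 0.2258 0.1443]
 [0.5388 0.2662 0.1772]]
```

View pics/s7.png

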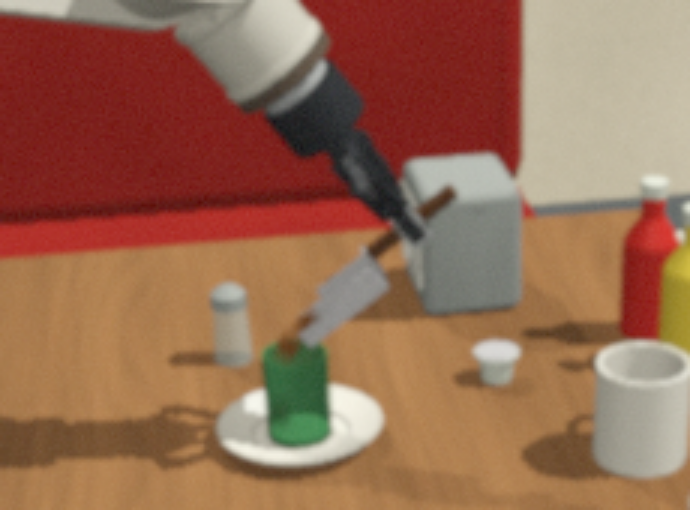

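A lump is already at the lip, directly over the glass mouth (at (290,345)). I'll tilt further about the lip.

```bash
python3 -m creep '[0.16,0,-0.9,0,-4,0,0.8,0.4,0,-1.75,0,-8,0,0.8,0.7,0,-2.6,0,-12,0,0.8,1.05,0,-3.45,0,-16,0,0.8,1.45,0,-4.25,0,-20,0,0.8,1.45,0,-4.25,0,-20,0,0.8,1.45,0,-4.25,0,-20,0,0.8,1.45,0,-4.25,0,-20,0,0.8]' 110
python3 - <<'E'
from h import *
np.set_printoptions(precision=4,suppress=True)
o=arm.observe();print(o['q'],'lip',o['tcp_pos']+o['eef_rot']@np.array([.14,-.001,.008]))
f=grab('wrist')
S=grab('side')
cv2.imwrite('pics/c8.png',np.hstack([cv2.resize(S['pixels'][130:220,190:280],(400,400)),cv2.resize(f['pixels'],(400,300))[:,:] if 0 else cv2.copyMakeBorder(cv2.resize(f['pixels'],(400,300)),0,100,0,0,0)]))
E
```

```text
clock: 16.88
tcp_pos: [0.5401, 0.2399, 0.2204]
eef_rot: [[-0.561, 0.043, 0.827], [0.024, 0.999, -0.035], [-0.828, -0.0, -0.561]]
wrist_force: [0.2, 0.4, -1.0]
grip_width: 0.0119
grasp_force: 107.8
[ 0.5351 -0.1807  2.0828 -0.9773  0.5771 -0.3272] lip [0.4682 0.242  0.1   ]
```

View pics/c8.png

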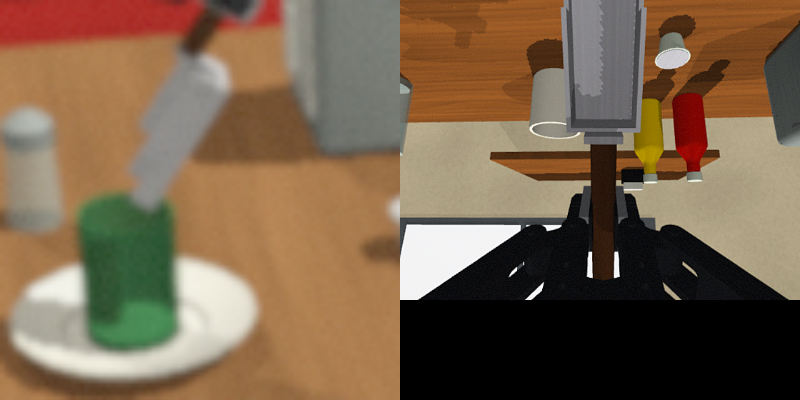

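The pan seen by the wrist is empty and the glass stands undisturbed, at (128,270) in the left half. I'll raise the scoop straight up, then level it.

```bash
python3 -m creep '[-0.8,0,-0.6,0,0,0,0.8,-2.5,0,-1.7,0,0,0,0.8,-4.5,0,-3,0,0,0,0.8,-6.6,0,-4.5,0,0,0,0.8,-6.6,0,-4.5,0,6,0,0.8,-6.6,0,-4.5,0,12,0,0.8,-6.6,0,-4.5,0,18,0,0.8,-6.6,0,-4.5,0,24,0,0.8,-6.6,0,-4.5,0,30,0,0.8,-6.6,0,-4.5,0,36,0,0.8,-6.6,0,-4.5,0,42,0,0.8,-6.6,0,-4.5,0,48,0,0.8,-6.6,0,-4.5,0,54,0,0.8,-6.6,0,-4.5,0,56,0,0.8,-6.6,0,-4.5,0,56,0,0.8]' 110
```

```text
clock: 18.23
tcp_pos: [0.5409, 0.2398, 0.299]
eef_rot: [[-0.999, 0.042, -0.004], [0.042, 0.999, 0.002], [0.004, 0.002, -1.0]]
wrist_force: [0.3, -0.1, -0.9]
grip_width: 0.0122
grasp_force: 107.7
```

```bash
python3 -m creep '[-1,-2,0,0,0,0,0.8,-2.5,-5,0,0,0,0,0.8,-4,-8,0,0,0,0,0.8,-5.5,-11,0,0,0,0,0.8,-7,-14,1,0,0,0,0.8,-8.5,-17,3,0,0,0,0.8,-10,-20,5,0,0,0,0.8,-11.5,-23,8,0,0,0,0.8,-12.5,-25,11,0,0,0,0.8,-13.3,-26.5,14,0,0,0,0.8,-13.3,-26.9,16.5,0,0,0,0.8,-13.3,-26.9,18.5,0,0,0,0.8,-13.3,-26.9,18.9,0,0,0,0.8,-13.3,-26.9,18.9,0,0,0,0.8]' 110
python3 chk.py w9.png | head -1
python3 - <<'E'
from h import *
T=grab('top');S=grab('side')
cv2.imwrite('pics/c9.png',np.hstack([cv2.resize(T['pixels'][215:305,175:265],(400,400),interpolation=2),cv2.resize(S['pixels'][140:220,180:260],(400,400),interpolation=2)]))
E
```

```text
clock: 19.4
tcp_pos: [0.6602, -0.0341, 0.1104]
eef_rot: [[-0.999, 0.041, -0.001], [0.041, 0.999, 0.001], [0.001, 0.001, -1.0]]
wrist_force: [0.1, -0.2, -1.1]
grip_width: 0.0118
grasp_force: 107.7
tool frame 23756 [ 0.02   -0.0212 -0.0253] [0.1182 0.0192 0.0125] 0.012210686783468346 107.72430539131165
```

View pics/c9.png

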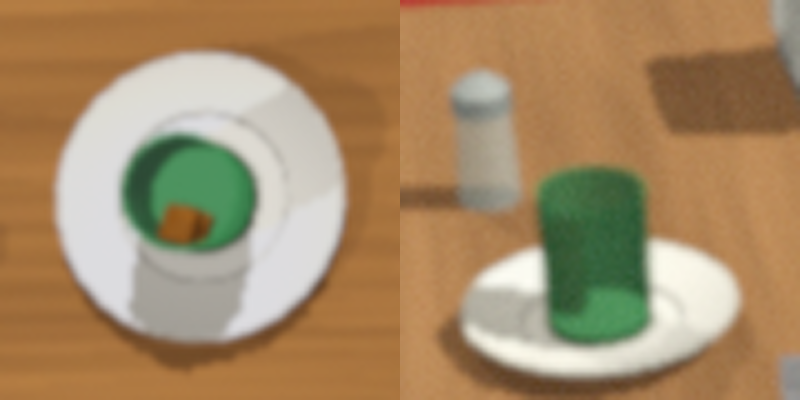

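Lumps are seen in the glass (top crop, about (185,225)), and the glass is upright on the saucer. I'll count them by depth and check that the pan and table hold none.

Run:
```python
from h import *
np.set_printoptions(precision=4,suppress=True)
T=grab('top');W=grab('wrist');S=grab('side')
P=pts(T);h=cv2.cvtColor(T['pixels'],cv2.COLOR_BGR2HSV)
m=(h[...,0]<20)&(h[...,1]>120)&(np.hypot(P[...,0]-.453,P[...,1]-.242)<.06)&(P[...,2]>.009)
v,u=np.nonzero(m)
for a,b in zip(u,v):print(a,b,P[b,a],T['pixels'][b,a])
I=W['pixels'];print(cv2.imwrite('pics/c10.png',np.hstack([cv2.resize(I[:200],(560,200)),cv2.resize(T['pixels'][150:250,290:370],(240,200),interpolation=2)])))
```

```text
213 262 [0.4446 0.2508 0.066 ] [ 36  92 134]
214 262 [0.4446 0.2485 0.0656] [ 34  91 141]
215 262 [0.4445 0.246  0.0672] [ 35  94 145]
216 262 [0.4444 0.2436 0.0679] [ 38  98 147]
217 262 [0.4445 0.2415 0.0667] [ 40  98 142]
218 262 [0.4444 0.2389 0.0685] [ 45  98 129]
213 263 [0.4422 0.25   0.0707] [ 30  87 140]
214 263 [0.4422 0.2481 0.0681] [ 28  87 144]
215 263 [0.4421 0.2455 0.0698] [ 28  90 148]
216 263 [0.4422 0.2437 0.067 ] [ 32  93 152]
217 263 [0.4421 0.2413 0.0677] [ 32  94 152]
218 263 [0.4421 0.2392 0.0663] [ 29  87 140]
219 263 [0.4422 0.2372 0.0643] [ 30  79 121]
220 263 [0.4424 0.2361 0.0559] [ 39  85 114]
212 264 [0.4401 0.2531 0.0657] [ 40  93 132]
213 264 [0.44   0.2503 0.0685] [ 27  86 141]
214 264 [0.44   0.2482 0.0675] [ 28  87 144]
215 264 [0.4399 0.2459 0.0675] [ 30  88 146]
216 264 [0.4398 0.2432 0.0702] [ 31  91 149]
217 264 [0.4398 0.2412 0.0679] [ 31  90 148]
218 264 [0.4398 0.2389 0.0681] [ 26  81 134]
219 264 [0.4399 0.237  0.0653] [ 21  66 112]
220 264 [0.4403 0.2371 0.0497] [ 27  71 115]
221 264 [0.4402 0.2346 0.0505] [ 35  82 122]
212 265 [0.4376 0.25
[... 1114 characters left out ...]
331 0.2459 0.0669] [ 33  88 144]
216 267 [0.433  0.2434 0.0683] [ 30  87 142]
217 267 [0.4331 0.242  0.0624] [ 28  79 130]
218 267 [0.433  0.239  0.0669] [ 20  61 106]
219 267 [0.4333 0.2389 0.0525] [22 55 91]
220 267 [0.4334 0.2371 0.0491] [24 62 95]
212 268 [0.4309 0.2528 0.0669] [ 38  84 122]
213 268 [0.4309 0.2508 0.0653] [ 34  83 129]
214 268 [0.4308 0.2478 0.0691] [ 32  84 133]
215 268 [0.4308 0.2461 0.0656] [ 32  85 137]
216 268 [0.4308 0.2435 0.0677] [ 29  83 135]
217 268 [0.4307 0.2413 0.0669] [ 27  75 120]
218 268 [0.4307 0.2391 0.0667] [26 65 96]
219 268 [0.4312 0.2399 0.0461] [30 68 90]
215 269 [0.4286 0.2462 0.0649] [ 43  89 116]
216 269 [0.4284 0.2431 0.0702] [ 43  89 116]
True
```

View pics/c10.png

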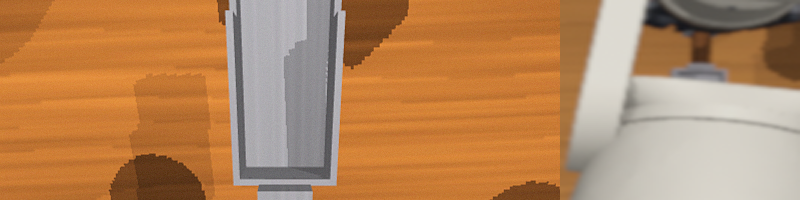

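The pan is empty. The lump seen in the glass has its top at z 0.067, which matches three lumps stacked on the 0.011 m floor, so all three are in. I'll lay the scoop down.

```bash
python3 -m creep '[0,0,1,0,0,0,0.8,0,0,3,0,0,0,0.8,0,0,5,0,0,0,0.8,0,0,7,0,0,0,0.8,0,0,8.3,0,0,0,0.8,0,0,9,0,0,0,0.8,0,0,9.4,0,0,0,0.8,0,0,9.6,0,0,0,0.8,0,0,9.7,0,0,0,0.8,0,0,9.7,0,0,0,0.8,0,0,9.7,0,0,0,0.8]' 60; python3 -m creep '[0,0,0.1,0,0,0,0.8,0,0,0.2,0,0,0,0.8,0,0,0.2,0,0,0,0.8]' 40
```

```text
clock: 20.62
tcp_pos: [0.6609, -0.0345, 0.0148]
eef_rot: [[-0.999, 0.042, 0.001], [0.042, 0.999, -0.0], [-0.001, -0.0, -1.0]]
wrist_force: [-0.3, -0.6, -0.8]
grip_width: 0.0119
grasp_force: 107.7
clock: 20.87
tcp_pos: [0.6605, -0.0344, 0.012]
eef_rot: [[-0.999, 0.042, 0.0], [0.042, 0.999, -0.0], [-0.0, -0.0, -1.0]]
wrist_force: [-0.5, 0.0, -0.8]
grip_width: 0.012
grasp_force: 107.7
```

```bash
python3 -m creep '[0,0,0.1,0,0,0,0.8,0,0,0.1,0,0,0,0.8]'; python3 -m creep '[0,0,0.1,0,0,0,0.8,0,0,0.1,0,0,0,0.8]'
```

```text
clock: 21.03
tcp_pos: [0.6606, -0.0344, 0.011]
eef_rot: [[-0.999, 0.042, 0.0], [0.042, 0.999, -0.0], [-0.0, -0.0, -1.0]]
wrist_force: [-0.1, 0.1, -0.7]
grip_width: 0.0119
grasp_force: 107.9
clock: 21.2
tcp_pos: [0.6609, -0.0345, 0.0105]
eef_rot: [[-0.999, 0.042, 0.001], [0.042, 0.999, -0.0], [-0.001, -0.0, -1.0]]
wrist_force: [-0.2, 0.5, 6.0]
grip_width: 0.0117
grasp_force: 108.8
```

Touchdown. I'll open and retreat straight up.

```bash
python3 -m creep '[0,0,0,0,0,0,2,0,0,0,0,0,0,3,0,0,0,0,0,0,5,0,0,0,0,0,0,6,0,0,0,0,0,0,6,0,0,0,0,0,0,6]'; python3 -m creep '[0,0,-1,0,0,0,6,0,0,-3,0,0,0,6,0,0,-6,0,0,0,6,0,0,-10,0,0,0,6,0,0,-14,0,0,0,6,0,0,-17,0,0,0,6,0,0,-17,0,0,0,6,0,0,-17,0,0,0,6]'
python3 - <<'E'
from h import *
np.set_printoptions(precision=4,suppress=True)
f=grab('wrist');P=pts(f);d=f['depth']
p=P[(d>0)&(P[...,0]>.5)&(P[...,0]<.73)&(abs(P[...,1]+.03)<.05)&(P[...,2]>.010)&(P[...,2]<.06)]
print(p.min(0),p.max(0))
for x0 in np.arange(.52,.73,.02):
    q=p[(p[:,0]>=x0)&(p[:,0]<x0+.02)]
    if len(q):print('%.2f'%x0,np.percentile(q[:,2],[5,50,95]))
T=grab('top');P=pts(T);h=cv2.cvtColor(T['pixels'],cv2.COLOR_BGR2HSV)
r=np.hypot(P[...,0]-.453,P[...,1]-.242)<.06
m=(h[...,0]>45)&(h[...,0]<95)&(h[...,1]>60)&r&(P[...,2]>.08);p=P[m];print('rim',p.min(0),p.max(0))
m=(h[...,0]<20)&(h[...,1]>120)&r&(P[...,2]>.009);print('lumps',m.sum(),np.median(P[m],0))
print(arm.observe()['wrist_force'])
E
```

```text
clock: 21.7
tcp_pos: [0.6605, -0.0345, 0.01]
eef_rot: [[-0.999, 0.042, -0.0], [0.042, 0.999, -0.0], [0.0, -0.0, -1.0]]
wrist_force: [-0.1, -0.1, -0.4]
grip_width: 0.06
grasp_force: 0.0
clock: 22.37
tcp_pos: [0.6612, -0.0345, 0.1831]
eef_rot: [[-0.999, 0.042, 0.004], [0.042, 0.999, -0.001], [-0.004, -0.001, -1.0]]
wrist_force: [0.1, -0.1, -1.1]
grip_width: 0.0599
grasp_force: 0.0
[ 0.5209 -0.0528  0.01  ] [ 0.7098 -0.0098  0.0385]
0.52 [0.011  0.0159 0.0171]
0.54 [0.0141 0.0167 0.0269]
0.56 [0.013  0.0257 0.0269]
0.58 [0.0129 0.0256 0.027 ]
0.60 [0.0152 0.0268 0.0367]
0.62 [0.0329 0.0355 0.0368]
0.64 [0.0324 0.0354 0.0369]
0.66 [0.0324 0.0355 0.0369]
0.68 [0.032  0.0355 0.0367]
0.70 [0.0336 0.0353 0.0367]
rim [0.4257 0.2109 0.0802] [0.4804 0.2701 0.0949]
lumps 66 [0.4376 0.2434 0.0671]
[ 0.3274  0.1912 -0.5446]
```

The scoop lies flat, the glass is centred with the lumps in it, and the robot is clear of everything.

```bash
python3 -c "
from cell import ticket
print(ticket.hand_in())"
```

```text
the job is handed in; nothing more can be done
None
```

Job handed in at about 22.5 s. The last images show the glass upright in the middle of the saucer and the empty scoop flat on the table. The depth inside the glass fits all three lumps stacked there, though I inferred that count from their height. The hand-in gave no verdict.

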